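# Check the brake lever of the lab trolley

## Robot

A 6-joint arm with a two-finger parallel gripper is mounted at the origin on the work surface. World frame = base frame: x ahead of the robot, y to its left, z up, the work surface at z = 0. Lengths are in m, angles in degrees, forces in N, time in s.
With the tool pointing down it reaches from about 0.35 to 0.925 m from the base axis. Payload 6.4 kg.
Tool frame: the origin (TCP) lies between the finger pads; the fingertips stand 17 mm ahead of it and the grasp point (between the pads) lies 2 mm behind it; x points along the fingers, y is the direction in which the jaws open and shut, and the axes are right-handed (so a half turn about x gives the same grasp; the last joint's range is limited). The gripper opens to 94 mm and grips with 3 to 60 N. Pads are 16 mm wide; open, the fingers measure 119 mm over their backs; the gripper's body (75 mm by 177 mm) begins 78 mm behind the grasp point.
Start: joints at [61.014, 14.043, 89.255, -0, 76.702, -9.975], TCP at [0.212, 0.615, 0.202] pointing down, gripper open.
Joint ranges: [-179.41, 179.41], [-58.25, 129.5], [7.25, 145.43], [-54.29, 234.29], [11.92, 165.04], [-157.13, 157.13]. Speed limits (degrees/s): [147.25, 147.25, 180, 180, 180, 180].

## Interface

Orientations are given as [roll, pitch, yaw] about the fixed x, y, z axes, in that order (R = Rz(yaw) Ry(pitch) Rx(roll)).
In Python, from rig import sense, camera, camera_model, job_done gives the robot as it stands.
- The arm moves only by the shell command python3 -m jog 'ROWS'. ROWS is JSON, a list of rows, each an object with "xyz": the shift along the tool's x, y, z in m, a list of three; "rotation": the turn, a rotation vector about the tool's x, y, z in rad, a list of three; "grip": the opening, from 0 (shut) to 1 (fully open). A call has 1 to 20 rows; each row shifts and turns the commanded pose from where the row before left it, along the tool's axes as they then stand; what a row does not reach is not made up. A row lasts 1/10 s, in which the tool goes at most 50 mm and 8.59 degrees, less where a joint would pass 70% of its speed; a pose out of reach is approached as far as the arm can. A call with a gripper value outside its range is refused whole. The fingers move at their own pace and stop on an object; the grip force is fixed at half the most. Time passes only in rows, so rows that do not move let the fingers close. It gives the time, the measured TCP pose, the force and the opening at its end, in the units of the state.
- sense(): the state, without advancing time (a new reading comes with each control period).
- camera(name): name is "scene" or "top" or "wrist"; returns (picture, depth): 384x512x3 uint8, red, green, blue; 384x512 float32, m along the optical axis (not along the pixel's ray), 0 where there is no reading.
- camera_model(name): a dict with "camera_matrix" (3x3 intrinsics, pixels), "R" (3x3) and "t" (3): a world point X has camera coordinates R X + t. Camera axes: x right, y down, z forward; pixel columns grow to the right and rows downward; lengths in m; the calibration is good to about 2 mm. A picture is of the moment at which its call begins: read the wrist's pose just before it. camera_model takes no time and is no camera call; for the wrist camera it gives the pose at the moment of the call.
- job_done(): hands the job in, once; it reports no verdict.
The state is a dict: "time": time; "joint_pos": joint angles; "joint_velocities": joint speeds; "tau": joint torques, N m; "tool_pos": TCP position; "ee_rot": TCP orientation; "wrist_force": force on the tool from outside, world axes, zero at the start; "moment": the same for the moment, N m; "finger_gap": finger opening in m.
Only numpy, scipy, OpenCV 4.12 (cv2) and the standard library are available. Lean on these libraries where they do the work, as an engineer would, in place of code of your own. Each camera call takes 0.05 s, during which the arm holds its last target. There are 200 camera calls.

## Task

Check the hand brake of the lab trolley before it is rolled away: with the backs of your fingers, press the red brake lever in towards the push bar until the brake bites and the lever will go no further, and keep it there with a firm push (about 10 N) for two seconds to see that it stops short of the bar. Then ease it back out under your fingers, without letting it snap, until it is all the way home, and come clear. Do not grip the lever, do not force it, keep off the push bar, and leave the glassware on the trolley undisturbed.

Things in the scene. Friction and masses are not known exactly. Their poses are not given: they have to be found in the camera images.
- trolley: Steel two-deck lab trolley, fixed, push-bar end towards the robot. Top deck 620 x 460 mm, 30 mm above the bench surface, its lip 49 mm. Origin: at bench-surface height straight below the middle of the push bar; +x runs level from the bar along the decks (which start at 60 mm), +y along the bar to its left end, z up. The red brake lever is on the +x side of the bar, in its right half (-y).
- push_bar: The trolley's push bar: level round steel tube, 26 mm thick, 460 mm long along the trolley's y axis, its axis 190 mm above the bench surface, with two black rubber grips 32 mm thick. Same origin and axes as the trolley. Not to be touched.
- lever_blade: Straight level red blade of the brake lever: 10 mm thick, 16 mm high, ending in a 20 mm ball 112 mm from its pivot. Origin: on the vertical pivot axis at mid-height (trolley frame: x 45, y -50, z 190 mm). -y runs along the blade to the ball, +x is level and square to the blade, away from the push bar, z up. It turns with the lever.
- lever_press (a point): Where to press: outer face of the red blade (away from the push bar), mid-height, 90 mm from the pivot; axes as the blade. Pressing moves it towards the bar, along the trolley's -x. At least 80 mm outside it is free down to the deck, nothing stands above the blade, and finger tips may hang 10 to 40 mm below its middle.
- brake_lever (a joint): Lever angle, rad: 0 fully out (home; the blade then leans 0.22 to 0.36 rad away from the bar, by its reach adjuster), growing as it is pressed in. A spring pushes it home (2 to 4 N at the press point) and snaps it back if let go. At 0.27 the brake bites and the lever stops: 20 N moves it under 0.01 further, and its ball is then still at least 12 mm short of the bar's grip.
- flask: Empty clear conical glass flask with an orange stopper, 84 mm wide at its foot, 146 mm tall, standing loose on the top deck. Origin: centre of its underside, z up. Leave it alone.
- bottle: Amber glass jar with blue cap, 66 mm wide, 145 mm tall, standing loose on the top deck. Origin: centre of its underside, z up. Leave it alone.
- beaker: Clear glass beaker, 72 mm wide, 95 mm tall, standing loose on the top deck. Origin: centre of its underside, z up. Leave it alone.

How it is judged (in metres and radians):
On the way, in this order (a step that is already met when the one before it is completed fails the run):
1. the lever is pressed in by the fingers until the brake bites and is kept there firmly (over 5 N) for 1.2 s (value of joint brake_lever above 0.265 rad and contact force between the fingers and lever_blade above 5 N), for 1.2 s.
2. the lever is back home (value of joint brake_lever below 0.03 rad), for 0.2 s.
At the end, for the whole second after the job is handed in: The lever is fully out again (within 0.03 rad), and flask, jar and beaker stand upright within 20 mm of where they stood (value of joint brake_lever below 0.03 rad and angle between each of flask, bottle, beaker's own z axis and vertical below 0.1 rad and distance of each of flask, bottle, beaker from where it was at the start of the episode below 0.02 m); the robot touches nothing.
It fails at once if the lever is let go and snaps back (faster than 4 rad/s) (velocity of joint brake_lever below -4 rad/s).
It fails at once if the lever is forced (over 35 N) (contact force between any of the fingers, the arm and lever_blade above 35 N).
It fails at once if the lever is hooked or taken between the fingers instead of pressed from outside with their backs (contact force between the fingers and lever_blade above 1 N and x of the grasp point in the frame of lever_blade below 0.004 m).
It fails at once if the push bar is touched (over 2 N) (contact force between any of the fingers, the arm and push_bar above 2 N).
It fails at once if the glassware is lifted, pushed or tipped (distance of any of flask, bottle, beaker from where it was at the start of the episode above 0.02 m or angle between any of flask, bottle, beaker's own z axis and vertical above 0.3 rad).
It also fails if it takes over 53 s, if anything falls off the work surface, if the arm or the gripper's body presses on something with over 40 N, if the wrist force passes 120 N, or if a joint passes its speed limit or range.

## Working session

There is one attempt and no reset: what is moved stays moved. The work goes in short steps, Python scripts to look and compute and a shell command to move; the robot and the scene stay as the last step left them, time stands still between calls to the robot, and variables do not carry over. Pictures are saved under pics/ and viewed, about 8 in all and at most 12, crops included, and the job is handed in when it is done.

```bash
mkdir -p pics; ls
python3 - <<'E'
from rig import *
import cv2,numpy as np
print(sense())
for n in("scene","top"):
    p,d=camera(n);m=camera_model(n)
    np.savez(f"pics/{n}.npz",p=p,d=d,K=m["camera_matrix"],R=m["R"],t=m["t"])
    cv2.imwrite(f"pics/{n}.png",cv2.cvtColor(p,cv2.COLOR_RGB2BGR))
    K=np.array(m["camera_matrix"]);R=np.array(m["R"]);t=np.array(m["t"])
    hsv=cv2.cvtColor(p,cv2.COLOR_RGB2HSV)
    mk=((hsv[...,0]<6)|(hsv[...,0]>174))&(hsv[...,1]>150)&(hsv[...,2]>70)&(d>0)
    v,u=np.nonzero(mk);z=d[v,u]
    X=(np.c_[(u-K[0,2])/K[0,0]*z,(v-K[1,2])/K[1,1]*z,z]-t)@R
    print(n,len(u), -R.T@t)
    if len(u):
        s=np.c_[u,v,X.round(4)];print(s[::max(1,len(s)//40)].tolist())
E
```

```text
pics
{'time': 0.0, 'joint_pos': array([ 6.10132468e+01,  1.40840387e+01,  8.93218989e+01, -1.99903844e-03,
        7.67017509e+01, -9.97570234e+00]), 'joint_velocities': array([-0.1389593 ,  0.05609756,  0.01528121, -0.01601834,  0.05444231,
       -0.02530351]), 'tau': array([ 6.29535157e-05, -4.15842211e+01, -3.14600265e+01,  6.84019458e-02,
        3.32651683e-02, -1.65812476e-04]), 'tool_pos': array([0.21145685, 0.61401951, 0.20077453]), 'ee_rot': array([ -98.94120567,   89.89229383, -117.95179486]), 'wrist_force': array([ 0.1009356 ,  0.04207796, -0.56698562]), 'moment': array([-0.02018654, -0.03715134, -0.05130806]), 'finger_gap': 0.09355138604477521}
scene 239 [1.04577006 0.63271045 0.94134537]
[[174.0, 88.0, 0.6172, -0.1915, 0.1997], [176.0, 89.0, 0.6147, -0.1868, 0.1983], [176.0, 90.0, 0.6172, -0.1829, 0.199], [175.0, 91.0, 0.6198, -0.184, 0.1965], [180.0, 91.0, 0.6087, -0.1789, 0.194], [177.0, 92.0, 0.6154, -0.1826, 0.192], [183.0, 92.0, 0.6062, -0.1691, 0.1958], [174.0, 93.0, 0.623, -0.1848, 0.1914], [179.0, 93.0, 0.6151, -0.1739, 0.1943], [184.0, 93.0, 0.6057, -0.1658, 0.
[... 2747 characters left out ...]
, 0.2], [388.0, 201.0, 0.5975, -0.1416, 0.1971], [383.0, 202.0, 0.5952, -0.1303, 0.1986], [387.0, 202.0, 0.5954, -0.1396, 0.1964], [382.0, 203.0, 0.5928, -0.1271, 0.2019], [386.0, 203.0, 0.5931, -0.1368, 0.1984], [381.0, 204.0, 0.591, -0.1261, 0.1977], [385.0, 204.0, 0.591, -0.135, 0.1968], [380.0, 205.0, 0.5888, -0.1237, 0.1981], [375.0, 206.0, 0.5866, -0.1124, 0.1998], [379.0, 206.0, 0.5866, -0.1213, 0.1988], [374.0, 207.0, 0.5846, -0.1109, 0.1972], [378.0, 207.0, 0.5843, -0.1185, 0.2009], [373.0, 208.0, 0.5824, -0.1087, 0.1973], [377.0, 208.0, 0.5825, -0.1177, 0.1958], [373.0, 209.0, 0.5801, -0.108, 0.1997], [370.0, 210.0, 0.578, -0.1016, 0.1993], [374.0, 210.0, 0.6065, -0.2548, -0.3478]]
```

View pics/scene.png

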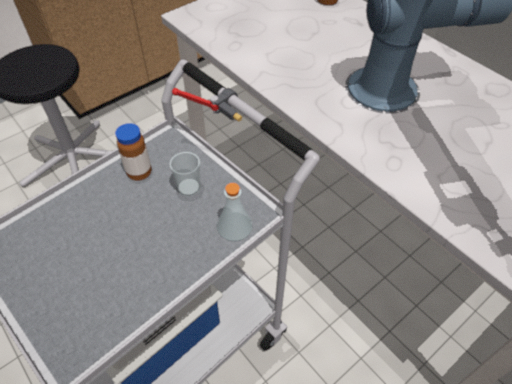

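View pics/top.png

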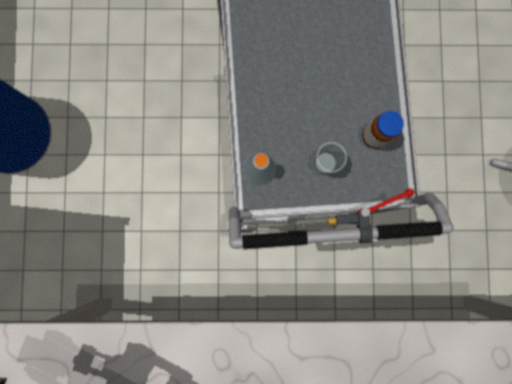

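The scene view shows the red lever from about (217,106) to its ball at (174,90), with the push bar behind it. The top view shows the lever from (370,210) to its ball at (411,191), and the bar from (243,241) to (440,228). The jar is at (388,125), the beaker at (330,158) and the flask at (261,160), all clear of the press region. Next I'll fit the bar and the blade.

```bash
cat > geo.py <<'E'
import numpy as np,cv2
from scipy.optimize import least_squares
def cloud(n):
    f=np.load(f"pics/{n}.npz");p,d,K,R,t=[f[k] for k in("p","d","K","R","t")]
    v,u=np.mgrid[:384,:512];X=np.dstack([(u-K[0,2])/K[0,0]*d,(v-K[1,2])/K[1,1]*d,d]);X=(X-t)@R
    h=cv2.cvtColor(p,cv2.COLOR_RGB2HSV)
    red=((h[...,0]<6)|(h[...,0]>174))&(h[...,1]>150)&(h[...,2]>70)&(d>0)
    return X,red,h
if __name__=="__main__":
  for n in("top","scene"):
    X,red,h=cloud(n);P=X.reshape(-1,3);r=X[red];r=r[(r[:,2]>.175)&(r[:,2]<.215)]
    # bar: grips, dark points z .18-.215 near bar
    dark=(h[...,2]<60)&(X[...,2]>.193)&(X[...,2]<.22)&(X[...,0]>.45)&(X[...,0]<.62)&(X[...,1]>-.3)&(X[...,1]<.3)
    b=X[dark]
    s=least_squares(lambda q:b[:,0]-q[0]-q[1]*b[:,1],[.5,0],loss='soft_l1',f_scale=.005).x
    print(n,"bar x=%.4f%+.4f*y"%tuple(s),len(b),"z",np.percentile(b[:,2],[5,50,95]),"y range",b[:,1].min(),b[:,1].max())
    s2=least_squares(lambda q:r[:,0]-q[0]-q[1]*r[:,1],[.5,0],loss='soft_l1',f_scale=.003).x
    print(" blade x=%.4f%+.4f*y"%tuple(s2),len(r),"end y",r[:,1].min(),r[:,1].max(),"zmax",np.percentile(r[:,2],90), "angle rel bar",np.arctan(s[1])-np.arctan(s2[1]))
    tall=P[(P[:,2]>.06)&(P[:,2]<.2)&(P[:,0]>.60)&(P[:,1]<.25)&(P[:,1]>-.3)]
    tall=tall[tall[:,0]>.64]
    print(" glass min x",tall[:,0].min() if len(tall) else None, "zmax", np.percentile(tall[:,2],99) if len(tall) else None)
E
python3 geo.py
```

```text
top bar x=0.5230-0.0661*y 1741 z [0.19718523 0.20382305 0.20801921] y range -0.25241440581291635 0.17153101361000156
 blade x=0.5365-0.4265*y 179 end y -0.1965395523141772 -0.10155168592234556 zmax 0.20020346543326076 angle rel bar 0.33710719068468764
 glass min x 0.6565585674456801 zmax 0.17889788018640382
scene bar x=0.5289-0.0706*y 956 z [0.19443143 0.20255952 0.20644594] y range -0.24935676155149694 0.1737150128455371
 blade x=0.5429-0.4023*y 239 end y -0.19151477627448824 -0.07594119496348514 zmax 0.19841790602368328 angle rel bar 0.3119686546084206
 glass min x 0.6596668427760697 zmax 0.17674419829335453
```

```bash
cat > tgt.py <<'E'
import numpy as np,sys
from scipy.spatial.transform import Rotation as Ro
from rig import sense
def cur():
    s=sense();return s,Ro.from_euler('xyz',s["ee_rot"],degrees=True),np.array(s["tool_pos"])
def to(p,yaw):
    """delta in tool axes to p with tool x down, tool y at yaw (deg) or +180"""
    s,R,x=cur();print("t",s["time"],"pos",x.round(4),"joints",s["joint_pos"].round(1),"F",s["wrist_force"].round(2),"gap",round(s["finger_gap"],4))
    print("toolx",R.as_matrix()[:,0].round(3),"tooly yaw",np.degrees(np.arctan2(*R.as_matrix()[1::-1,1])).round(2))
    for a in(yaw,yaw+180):
        c,d=np.cos(np.radians(a)),np.sin(np.radians(a));X=np.array([0,0,-1.]);Y=np.array([c,d,0])
        T=Ro.from_matrix(np.c_[X,Y,np.cross(X,Y)])
        print(" yaw",a,"rotvec",(R.inv()*T).as_rotvec().round(4),"shift now-axes",R.inv().apply(np.array(p)-x).round(4),"shift after-rot axes",T.inv().apply(np.array(p)-x).round(4))
if __name__=="__main__": a=list(map(float,sys.argv[1:]));to(a[:3],a[3])
E
python3 tgt.py 0.655 -0.150 0.30 15
```

```text
t 0.1 pos [0.2115 0.6141 0.2009] joints [ 61.   14.1  89.3  -0.   76.7 -10. ] F [-0.13 -0.63 -0.39] gap 0.0942
toolx [-0.001 -0.001 -1.   ] tooly yaw 70.99
 yaw 15.0 rotvec [9.772e-01 5.000e-04 1.700e-03] shift now-axes [-0.0983 -0.5781  0.6682] shift after-rot axes [-0.0991  0.2307  0.8528]
 yaw 195.0 rotvec [-2.1644e+00 -1.9000e-03  6.0000e-04] shift now-axes [-0.0983 -0.5781  0.6682] shift after-rot axes [-0.0991 -0.2307 -0.8528]
```

```bash
python3 -m jog '[{"xyz":[-0.014,0,0],"rotation":[0.1396,0,0],"grip":0},{"xyz":[-0.014,0,0],"rotation":[0.1396,0,0],"grip":0},{"xyz":[-0.014,0,0],"rotation":[0.1396,0,0],"grip":0},{"xyz":[-0.014,0,0],"rotation":[0.1396,0,0],"grip":0},{"xyz":[-0.014,0,0],"rotation":[0.1396,0,0],"grip":0},{"xyz":[-0.014,0,0],"rotation":[0.1396,0,0],"grip":0},{"xyz":[-0.014,0,0],"rotation":[0.1396,0,0],"grip":0}]' && python3 -m jog '[{"xyz":[0,0.0115,0.0426],"rotation":[0,0,0],"grip":0},{"xyz":[0,0.0115,0.0426],"rotation":[0,0,0],"grip":0},{"xyz":[0,0.0115,0.0426],"rotation":[0,0,0],"grip":0},{"xyz":[0,0.0115,0.0426],"rotation":[0,0,0],"grip":0},{"xyz":[0,0.0115,0.0426],"rotation":[0,0,0],"grip":0},{"xyz":[0,0.0115,0.0426],"rotation":[0,0,0],"grip":0},{"xyz":[0,0.0115,0.0426],"rotation":[0,0,0],"grip":0},{"xyz":[0,0.0115,0.0426],"rotation":[0,0,0],"grip":0},{"xyz":[0,0.0115,0.0426],"rotation":[0,0,0],"grip":0},{"xyz":[0,0.0115,0.0426],"rotation":[0,0,0],"grip":0},{"xyz":[0,0.0115,0.0426],"rotation":[0,0,0],"grip":0},{"xyz":[0,0.0115,0.0426],"rotation":[0,0,0],"grip":0},{"xyz":[0,0.0115,0.0426],"rotation":[0,0,0],"grip":0},{"xyz":[0,0.0115,0.0426],"rotation":[0,0,0],"grip":0},{"xyz":[0,0.0115,0.0426],"rotation":[0,0,0],"grip":0},{"xyz":[0,0.0115,0.0426],"rotation":[0,0,0],"grip":0},{"xyz":[0,0.0115,0.0426],"rotation":[0,0,0],"grip":0},{"xyz":[0,0.0115,0.0426],"rotation":[0,0,0],"grip":0},{"xyz":[0,0.0115,0.0426],"rotation":[0,0,0],"grip":0},{"xyz":[0,0.0115,0.0426],"rotation":[0,0,0],"grip":0}]'; python3 tgt.py 0.655 -0.150 0.30 15
python3 - <<'E'
from rig import *
import cv2,numpy as np
p,d=camera("wrist");m=camera_model("wrist")
np.savez("pics/wrist.npz",p=p,d=d,K=m["camera_matrix"],R=m["R"],t=m["t"])
cv2.imwrite("pics/wrist.png",cv2.cvtColor(p,cv2.COLOR_RGB2BGR))
from geo import cloud
X,red,h=cloud("wrist");r=X[red];r=r[(r[:,2]>.17)&(r[:,2]<.215)]
print(len(r)); 
if len(r)>20: print(np.polyfit(r[:,1],r[:,0],1),r.min(0),r.max(0))
E
```

```text
time: 0.8
tool_pos: [0.2116, 0.6143, 0.2997]
ee_rot: [-42.4, 89.9, -117.7]
wrist_force: [0.5, 0.2, -0.3]
finger_gap: 0.0415
time: 2.8
tool_pos: [0.6549, -0.1505, 0.2992]
ee_rot: [-134.0, 89.9, 151.0]
wrist_force: [-0.8, 0.1, 0.1]
finger_gap: 0.0005
t 2.8 pos [ 0.6549 -0.1505  0.2992] joints [-22.6  13.6  79.7   0.   86.8 -37.6] F [-0.83  0.06  0.06] gap 0.0005
toolx [-0.001  0.    -1.   ] tooly yaw 14.99
 yaw 15.0 rotvec [-0.0002 -0.0007  0.0007] shift now-axes [-0.0008  0.0003 -0.0005] shift after-rot axes [-0.0008  0.0003 -0.0005]
 yaw 195.0 rotvec [3.1414e+00 1.1000e-03 1.1000e-03] shift now-axes [-0.0008  0.0003 -0.0005] shift after-rot axes [-0.0008 -0.0003  0.0005]
979
[-0.40067303  0.5407375 ] [ 0.57873045 -0.20284619  0.19185556] [ 0.6279241  -0.08485893  0.19981311]
```

View pics/wrist.png

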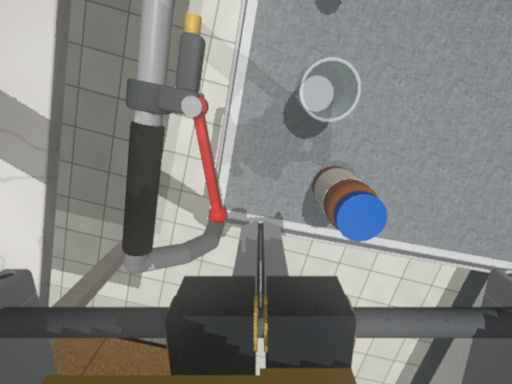

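The wrist view shows the pivot at (195,104) and the ball at (218,214). The finger tips are on the outer (deck) side, with the jar cap at (360,215) well clear. The blade fit agrees with the top view to within 1 mm at the press point. Next is the descent outside the lever.

```bash
python3 -m jog '[{"xyz":[0.015,0,0],"rotation":[0,0,0],"grip":0},{"xyz":[0.015,0,0],"rotation":[0,0,0],"grip":0},{"xyz":[0.015,0,0],"rotation":[0,0,0],"grip":0},{"xyz":[0.015,0,0],"rotation":[0,0,0],"grip":0},{"xyz":[0.015,0,0],"rotation":[0,0,0],"grip":0},{"xyz":[0.015,0,0],"rotation":[0,0,0],"grip":0},{"xyz":[0.012,0,0],"rotation":[0,0,0],"grip":0},{"xyz":[0.010,0,0],"rotation":[0,0,0],"grip":0},{"xyz":[0,0,0],"rotation":[0,0,0],"grip":0},{"xyz":[0,0,0],"rotation":[0,0,0],"grip":0}]'; python3 tgt.py 0.6275 -0.1625 0.187 15
python3 -m jog '[{"xyz":[0,-0.006,0.0006],"rotation":[0,0,0],"grip":0},{"xyz":[0,-0.006,0.0006],"rotation":[0,0,0],"grip":0},{"xyz":[0,-0.005,0.0006],"rotation":[0,0,0],"grip":0},{"xyz":[0,-0.004,0.0006],"rotation":[0,0,0],"grip":0},{"xyz":[0,-0.003,0.0006],"rotation":[0,0,0],"grip":0},{"xyz":[0,0,0],"rotation":[0,0,0],"grip":0},{"xyz":[0,0,0],"rotation":[0,0,0],"grip":0}]'; python3 tgt.py 0.6035 -0.1745 0.187 15
```

```text
time: 3.85
tool_pos: [0.6546, -0.149, 0.1881]
ee_rot: [52.2, 90.0, -22.8]
wrist_force: [0.4, 0.2, 0.0]
finger_gap: 0.0004
t 3.85 pos [ 0.6546 -0.149   0.1881] joints [-22.5  17.5  86.6  -0.   75.9 -37.5] F [0.41 0.21 0.03] gap 0.0004
toolx [ 0. -0. -1.] tooly yaw 14.99
 yaw 15.0 rotvec [-0.0001  0.0003 -0.0003] shift now-axes [ 0.0011 -0.0297  0.006 ] shift after-rot axes [ 0.0011 -0.0297  0.006 ]
 yaw 195.0 rotvec [ 3.1415e+00 -5.0000e-04 -4.0000e-04] shift now-axes [ 0.0011 -0.0297  0.006 ] shift after-rot axes [ 0.0011  0.0297 -0.006 ]
time: 4.55
tool_pos: [0.632, -0.158, 0.1879]
ee_rot: [70.3, 90.0, -4.7]
wrist_force: [-0.3, 0.2, 0.3]
finger_gap: 0.0005
t 4.55 pos [ 0.632  -0.158   0.1879] joints [-24.   14.9  89.7   0.   75.4 -39. ] F [-0.34  0.15  0.29] gap 0.0005
toolx [ 0. -0. -1.] tooly yaw 14.99
 yaw 15.0 rotvec [-0.0001  0.0001 -0.0002] shift now-axes [ 0.0009 -0.0318  0.0085] shift after-rot axes [ 0.0009 -0.0318  0.0085]
 yaw 195.0 rotvec [ 3.1415e+00 -2.0000e-04 -1.0000e-04] shift now-axes [ 0.0009 -0.0318  0.0085] shift after-rot axes [ 0.0009  0.0318 -0.0085]
```

```bash
python3 -m jog '[{"xyz":[0,-0.002,0.0005],"rotation":[0,0,0],"grip":0},{"xyz":[0,-0.002,0.0005],"rotation":[0,0,0],"grip":0},{"xyz":[0,-0.002,0.0005],"rotation":[0,0,0],"grip":0},{"xyz":[0,-0.002,0.0005],"rotation":[0,0,0],"grip":0},{"xyz":[0,0,0],"rotation":[0,0,0],"grip":0}]';  python3 -m jog '[{"xyz":[0,-0.002,0.0005],"rotation":[0,0,0],"grip":0},{"xyz":[0,-0.002,0.0005],"rotation":[0,0,0],"grip":0},{"xyz":[0,-0.002,0.0005],"rotation":[0,0,0],"grip":0},{"xyz":[0,-0.002,0.0005],"rotation":[0,0,0],"grip":0},{"xyz":[0,0,0],"rotation":[0,0,0],"grip":0}]';python3 -m jog '[{"xyz":[0,-0.002,0.0005],"rotation":[0,0,0],"grip":0},{"xyz":[0,-0.002,0.0005],"rotation":[0,0,0],"grip":0},{"xyz":[0,-0.002,0.0005],"rotation":[0,0,0],"grip":0},{"xyz":[0,0,0],"rotation":[0,0,0],"grip":0}]'; python3 tgt.py 0.6035 -0.1745 0.187 15
```

```text
time: 5.05
tool_pos: [0.6246, -0.1621, 0.1878]
ee_rot: [-103.8, 90.0, -178.8]
wrist_force: [-0.6, -0.3, 0.1]
finger_gap: 0.0005
time: 5.55
tool_pos: [0.6177, -0.166, 0.1882]
ee_rot: [81.6, 90.0, 6.6]
wrist_force: [2.8, 1.7, 0.8]
finger_gap: 0.0006
time: 5.95
tool_pos: [0.6121, -0.169, 0.188]
ee_rot: [104.7, 90.0, 29.7]
wrist_force: [2.3, 3.1, 1.2]
finger_gap: 0.0005
t 5.95 pos [ 0.6121 -0.169   0.188 ] joints [-25.7  12.7  92.3   0.   75.  -40.6] F [2.3  3.11 1.19] gap 0.0005
toolx [ 0.  0. -1.] tooly yaw 14.99
 yaw 15.0 rotvec [-0.0002 -0.0001 -0.0003] shift now-axes [ 0.001  -0.0097  0.0031] shift after-rot axes [ 0.001  -0.0097  0.0031]
 yaw 195.0 rotvec [ 3.1414e+00 -5.0000e-04  1.0000e-04] shift now-axes [ 0.001  -0.0097  0.0031] shift after-rot axes [ 0.001   0.0097 -0.0031]
```

```bash
python3 -m jog '[{"xyz":[0,-0.0015,0.0005],"rotation":[0,0,0],"grip":0},{"xyz":[0,-0.0015,0.0005],"rotation":[0,0,0],"grip":0},{"xyz":[0,-0.0015,0.0005],"rotation":[0,0,0],"grip":0},{"xyz":[0,-0.0015,0.0005],"rotation":[0,0,0],"grip":0},{"xyz":[0,0,0],"rotation":[0,0,0],"grip":0}]';  python3 -m jog '[{"xyz":[0,-0.001,0.0003],"rotation":[0,0,0],"grip":0},{"xyz":[0,0,0],"rotation":[0,0,0],"grip":0}]'; python3 -m jog '[{"xyz":[0,-0.001,0.0003],"rotation":[0,0,0],"grip":0},{"xyz":[0,0,0],"rotation":[0,0,0],"grip":0}]'
```

```text
time: 6.45
tool_pos: [0.6069, -0.1725, 0.188]
ee_rot: [83.3, 90.0, 8.2]
wrist_force: [3.4, 2.6, 1.8]
finger_gap: 0.0004
time: 6.65
tool_pos: [0.606, -0.173, 0.1879]
ee_rot: [69.5, 90.0, -5.5]
wrist_force: [2.2, 3.3, 1.9]
finger_gap: 0.0003
time: 6.85
tool_pos: [0.6051, -0.1737, 0.188]
ee_rot: [53.3, 90.0, -21.7]
wrist_force: [2.2, 3.4, 2.8]
finger_gap: 0.0003
```

```bash
for i in 1 2; do python3 -m jog '[{"xyz":[0,-0.001,0],"rotation":[0,0,0],"grip":0},{"xyz":[0,0,0],"rotation":[0,0,0],"grip":0}]' | grep -E 'pos|force'; done
```

```text
tool_pos: [0.6041, -0.1739, 0.1879]
wrist_force: [2.8, 2.8, 2.5]
tool_pos: [0.6032, -0.1741, 0.1879]
wrist_force: [2.9, 2.4, 3.0]
```

```bash
python3 -m jog '[{"xyz":[0,-0.001,0],"rotation":[0,0,0],"grip":0},{"xyz":[0,0,0],"rotation":[0,0,0],"grip":0}]' | grep -E 'pos|force'; python3 -m jog '[{"xyz":[0,-0.001,0],"rotation":[0,0,0],"grip":0},{"xyz":[0,0,0],"rotation":[0,0,0],"grip":0}]' | grep -E 'pos|force'
```

```text
tool_pos: [0.6022, -0.1744, 0.1879]
wrist_force: [2.7, 3.5, 3.2]
tool_pos: [0.6012, -0.1747, 0.1879]
wrist_force: [1.6, 4.1, 2.4]
```

```bash
python3 -m jog '[{"xyz":[0,-0.001,0],"rotation":[0,0,0],"grip":0},{"xyz":[0,0,0],"rotation":[0,0,0],"grip":0}]' | grep -E 'pos|force'; python3 -m jog '[{"xyz":[0,-0.0007,0],"rotation":[0,0,0],"grip":0},{"xyz":[0,0,0],"rotation":[0,0,0],"grip":0}]' | grep -E 'pos|force'
```

```text
tool_pos: [0.6003, -0.1749, 0.1879]
wrist_force: [3.7, 3.0, 2.3]
tool_pos: [0.5996, -0.1751, 0.1879]
wrist_force: [3.1, 3.3, 3.0]
```

```bash
cat > look.py <<'E'
from rig import *
import cv2,numpy as np,sys
from geo import cloud
for n in ("top","wrist"):
    p,d=camera(n);m=camera_model(n)
    np.savez("pics/now_%s.npz"%n,p=p,d=d,K=m["camera_matrix"],R=m["R"],t=m["t"])
    cv2.imwrite("pics/%s_%s.png"%(sys.argv[1],n),cv2.cvtColor(p,cv2.COLOR_RGB2BGR))
    X,red,h=cloud("now_"+n);r=X[red];r=r[(r[:,2]>.17)&(r[:,2]<.215)]
    if len(r)>20:
        k=np.polyfit(r[:,1],r[:,0],1);print(n,len(r),"fit",k,"lean",-np.arctan(k[0])-.068,"y",r[:,1].min(),r[:,1].max(),"xmax",r[:,0].max())
E
python3 look.py press
```

```text
top 105 fit [-0.12109028  0.56281742] lean 0.05250359401191286 y -0.17616117637533607 -0.1014041155568298 xmax 0.5845869068322751
wrist 1663 fit [-0.11027412  0.56545463] lean 0.04183036188206224 y -0.20409598827261244 -0.09876718316239524 xmax 0.5889970226018714
```

View pics/press_wrist.png

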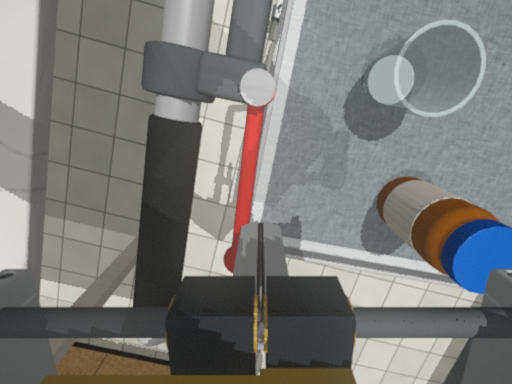

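The wrist view shows the finger back on the blade's outer face just above the ball (232,260), with a clear gap to the grip. The fitted blade angle has changed by about 0.27 rad, so the bite is imminent. I'll step on carefully and watch the force.

```bash
python3 -m jog '[{"xyz":[0,-0.0007,0],"rotation":[0,0,0],"grip":0},{"xyz":[0,0,0],"rotation":[0,0,0],"grip":0}]' | grep -E 'pos|force'; python3 -m jog '[{"xyz":[0,-0.0005,0],"rotation":[0,0,0],"grip":0},{"xyz":[0,0,0],"rotation":[0,0,0],"grip":0}]' | grep -E 'pos|force'
```

```text
tool_pos: [0.5993, -0.1751, 0.188]
wrist_force: [4.2, 4.1, 3.1]
tool_pos: [0.5992, -0.1752, 0.1881]
wrist_force: [5.3, 3.8, 1.5]
```

```bash
python3 -m jog '[{"xyz":[0,-0.0006,0],"rotation":[0,0,0],"grip":0},{"xyz":[0,0,0],"rotation":[0,0,0],"grip":0}]' | grep -E 'pos|force'; python3 -m jog '[{"xyz":[0,-0.0005,0],"rotation":[0,0,0],"grip":0},{"xyz":[0,0,0],"rotation":[0,0,0],"grip":0}]' | grep -E 'pos|force'
```

```text
tool_pos: [0.599, -0.1753, 0.1883]
wrist_force: [6.9, 4.0, 1.9]
tool_pos: [0.5988, -0.1754, 0.1884]
wrist_force: [7.0, 5.1, 2.0]
```

```bash
python3 -m jog '[{"xyz":[0,-0.0007,0],"rotation":[0,0,0],"grip":0},{"xyz":[0,0,0],"rotation":[0,0,0],"grip":0},{"xyz":[0,0,0],"rotation":[0,0,0],"grip":0}]' | grep -E 'pos|force'; python3 look.py hold
```

```text
tool_pos: [0.5985, -0.1758, 0.1886]
wrist_force: [8.0, 3.6, 2.7]
top 106 fit [-0.12383453  0.56233056] lean 0.055207292095479324 y -0.1727211677977683 -0.10136434491110125 xmax 0.5847735804441534
wrist 1611 fit [-0.11433519  0.56468276] lean 0.0458408405743367 y -0.20550026310359443 -0.09849846039088737 xmax 0.588442186096548
```

```bash
python3 -m jog '[{"xyz":[0,-0.0006,0],"rotation":[0,0,0],"grip":0},{"xyz":[0,0,0],"rotation":[0,0,0],"grip":0},{"xyz":[0,0,0],"rotation":[0,0,0],"grip":0},{"xyz":[0,0,0],"rotation":[0,0,0],"grip":0},{"xyz":[0,0,0],"rotation":[0,0,0],"grip":0},{"xyz":[0,0,0],"rotation":[0,0,0],"grip":0},{"xyz":[0,0,0],"rotation":[0,0,0],"grip":0},{"xyz":[0,0,0],"rotation":[0,0,0],"grip":0},{"xyz":[0,0,0],"rotation":[0,0,0],"grip":0},{"xyz":[0,0,0],"rotation":[0,0,0],"grip":0}]' | grep -E 'time|pos|force'; python3 -m jog '[{"xyz":[0,0,0],"rotation":[0,0,0],"grip":0},{"xyz":[0,0,0],"rotation":[0,0,0],"grip":0},{"xyz":[0,0,0],"rotation":[0,0,0],"grip":0},{"xyz":[0,0,0],"rotation":[0,0,0],"grip":0},{"xyz":[0,0,0],"rotation":[0,0,0],"grip":0},{"xyz":[0,0,0],"rotation":[0,0,0],"grip":0},{"xyz":[0,0,0],"rotation":[0,0,0],"grip":0},{"xyz":[0,0,0],"rotation":[0,0,0],"grip":0},{"xyz":[0,0,0],"rotation":[0,0,0],"grip":0},{"xyz":[0,0,0],"rotation":[0,0,0],"grip":0},{"xyz":[0,0,0],"rotation":[0,0,0],"grip":0}]' | grep -E 'time|pos|force'; python3 tgt.py .6275 -.1625 .188 15
```

```text
time: 10.35
tool_pos: [0.5982, -0.176, 0.1889]
wrist_force: [9.9, 4.1, 2.1]
time: 11.45
tool_pos: [0.5982, -0.176, 0.1888]
wrist_force: [9.9, 3.6, 2.5]
t 11.45 pos [ 0.5982 -0.176   0.1888] joints [-26.9  11.   94.2   0.1  74.5 -41.9] F [9.89 3.56 2.49] gap 0.0004
toolx [ 0.006 -0.001 -1.   ] tooly yaw 15.0
 yaw 15.0 rotvec [-0.0001  0.0021 -0.0056] shift now-axes [ 0.001   0.0317 -0.0055] shift after-rot axes [ 0.0008  0.0318 -0.0055]
 yaw 195.0 rotvec [ 3.1415 -0.0087 -0.0033] shift now-axes [ 0.001   0.0317 -0.0055] shift after-rot axes [ 0.0008 -0.0318  0.0055]
```

I held it at about 10.5 N for over 2 s. Now I'll ease it back at 15 mm/s, about 0.17 rad/s.

```bash
python3 -m jog '[{"xyz":[0,0.0015,-0.0002],"rotation":[0,0,0],"grip":0},{"xyz":[0,0.0015,-0.0002],"rotation":[0,0,0],"grip":0},{"xyz":[0,0.0015,-0.0002],"rotation":[0,0,0],"grip":0},{"xyz":[0,0.0015,-0.0002],"rotation":[0,0,0],"grip":0},{"xyz":[0,0.0015,-0.0002],"rotation":[0,0,0],"grip":0},{"xyz":[0,0.0015,-0.0003],"rotation":[0,0,0],"grip":0},{"xyz":[0,0.0015,-0.0003],"rotation":[0,0,0],"grip":0},{"xyz":[0,0.0015,-0.0003],"rotation":[0,0,0],"grip":0},{"xyz":[0,0.0015,-0.0003],"rotation":[0,0,0],"grip":0},{"xyz":[0,0.0015,-0.0003],"rotation":[0,0,0],"grip":0},{"xyz":[0,0.0015,-0.0003],"rotation":[0,0,0],"grip":0},{"xyz":[0,0.0015,-0.0003],"rotation":[0,0,0],"grip":0},{"xyz":[0,0.0015,-0.0003],"rotation":[0,0,0],"grip":0},{"xyz":[0,0.0015,-0.0003],"rotation":[0,0,0],"grip":0}]' | grep -E 'time|pos|force'
python3 -m jog '[{"xyz":[0,0.001,-0.0003],"rotation":[0,0,0],"grip":0},{"xyz":[0,0.001,-0.0003],"rotation":[0,0,0],"grip":0},{"xyz":[0,0.001,-0.0003],"rotation":[0,0,0],"grip":0},{"xyz":[0,0.001,-0.0003],"rotation":[0,0,0],"grip":0},{"xyz":[0,0.001,-0.0003],"rotation":[0,0,0],"grip":0},{"xyz":[0,0.001,-0.0003],"rotation":[0,0,0],"grip":0},{"xyz":[0,0.001,-0.0003],"rotation":[0,0,0],"grip":0},{"xyz":[0,0.001,-0.0003],"rotation":[0,0,0],"grip":0},{"xyz":[0,0.001,-0.0003],"rotation":[0,0,0],"grip":0},{"xyz":[0,0.001,-0.0003],"rotation":[0,0,0],"grip":0}]' | grep -E 'time|pos|force'; python3 look.py ease
```

```text
time: 12.85
tool_pos: [0.6154, -0.1666, 0.1876]
wrist_force: [2.7, -2.1, 3.8]
time: 13.85
tool_pos: [0.6235, -0.1609, 0.1868]
wrist_force: [0.2, 0.1, -0.2]
top 94 fit [-0.45556031  0.53304796] lean 0.3594682532296404 y -0.15909473487524478 -0.10147823935774515 xmax 0.6061792967404833
wrist 1687 fit [-0.37019812  0.54454848] lean 0.2865541670148349 y -0.192598182407478 -0.07945829237178097 xmax 0.611046069818916
```

```bash
python3 -m jog '[{"xyz":[0,0.001,0],"rotation":[0,0,0],"grip":0},{"xyz":[0,0.001,0],"rotation":[0,0,0],"grip":0},{"xyz":[0,0.001,0],"rotation":[0,0,0],"grip":0},{"xyz":[0,0.002,0],"rotation":[0,0,0],"grip":0},{"xyz":[0,0.002,0],"rotation":[0,0,0],"grip":0},{"xyz":[0,0.004,0],"rotation":[0,0,0],"grip":0},{"xyz":[0,0.006,0],"rotation":[0,0,0],"grip":0},{"xyz":[0,0.006,0],"rotation":[0,0,0],"grip":0},{"xyz":[0,0.006,0],"rotation":[0,0,0],"grip":0},{"xyz":[0,0,0],"rotation":[0,0,0],"grip":0}]' | grep -E 'time|pos|force'
python3 -m jog '[{"xyz":[-0.015,0,0],"rotation":[0,0,0],"grip":0},{"xyz":[-0.015,0,0],"rotation":[0,0,0],"grip":0},{"xyz":[-0.015,0,0],"rotation":[0,0,0],"grip":0},{"xyz":[-0.015,0,0],"rotation":[0,0,0],"grip":0},{"xyz":[-0.015,0,0],"rotation":[0,0,0],"grip":0},{"xyz":[-0.015,0,0],"rotation":[0,0,0],"grip":0},{"xyz":[-0.015,0,0],"rotation":[0,0,0],"grip":0},{"xyz":[0,0,0],"rotation":[0,0,0],"grip":0},{"xyz":[0,0,0],"rotation":[0,0,0],"grip":0},{"xyz":[0,0,0],"rotation":[0,0,0],"grip":0}]' | grep -E 'time|pos|force'; python3 look.py end
```

```text
time: 14.95
tool_pos: [0.6531, -0.1537, 0.1878]
wrist_force: [0.9, 0.1, -0.4]
time: 15.95
tool_pos: [0.6519, -0.1538, 0.2916]
wrist_force: [-0.5, 0.2, 0.0]
top 125 fit [-0.44212372  0.5346587 ] lean 0.34828473645472124 y -0.17923468249892885 -0.10167213099227389 xmax 0.6169521216223436
wrist 1036 fit [-0.40395806  0.54104922] lean 0.3159138352544538 y -0.19664594162458068 -0.0792222619113052 xmax 0.6269552925294755
```

View pics/end_wrist.png

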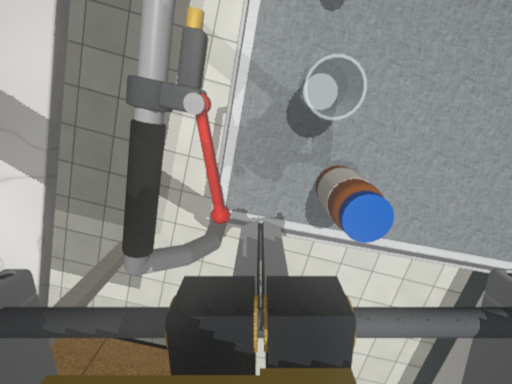

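The wrist view shows the lever home again, with its ball at (220,214) as before. The beaker and jar are where they were, and the fingers are clear.

```bash
python3 -c "
from rig import *
print(job_done())"
```

```text
the job is handed in; nothing more can be done
None
```

I pressed the brake lever in with the backs of the closed fingers until the brake bit, eased it back home, came clear and handed the job in. The hand-in gives no verdict, so what follows is from my own checks.

- **Press and hold:** The blade turned about 0.27 rad by the wrist camera and 0.28 rad by the top camera, then the force rose while the tool almost stopped. I held it at about 10.5 N for over 2 s. The lever stopped short of the bar, with a visible gap between its ball and the grip.
- **Release:** I eased it back at 10 to 15 mm/s. The force had fallen to about 0 N when the fingers left the blade.
- **Lever home:** The final wrist fit puts the blade at 0.316 rad from the bar, against 0.313 rad at the start. The top camera's final fit read 0.348 rad (0.337 at the start), but the gripper partly hides the blade in that view.
- **Coming clear:** The fingers ended about 10 cm above the lever, with the wrist force at noise level.
- **Glassware:** The beaker and jar looked unmoved in the last wrist picture. The flask was out of that view and I did not check it at the end; the closest the fingers came was passing well above it on the way in.

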